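Clamp the wax block's carrier for trimming

TASK

Lay the carrier with the wax block on the screw clamp's bed, tongue foremost between the dowel pins, and slide it gently home against the back stop. Then wind the crank clockwise until the foot meets the tongue and snug it by feel, firmly but not hard, so that the carrier is held home against the stop. Let go, and leave the other things on the bench where they are.

Things in the scene. Friction and masses are not known exactly. Their poses are not given: they have to be found in the camera images.
- clamp: Grey screw clamp bolted to the bench. Flat bed plate (x -185 to +60, 64 mm wide, top 14 mm high), a column at its rear, an arm from the column forward over the bed (x -24 to +60 mm; underside 63, top 85 mm above the bench). Origin: on the bench below the vertical screw's axis; x points from the open front to the column, z up. Place and yaw vary.
- stop: Steel back stop across the clamp's bed, 36 mm wide, 16 mm high; origin: its lower edge, 2 mm behind its front face, which is at x = +22 mm in the clamp's frame. In front of it four dowel pins, 8 mm thick, 8 mm above the bed, at clamp x = -30 and +8, y = +-20.5 mm, leave a lane 33 mm wide.
- carrier: Loose carrier, 0.14 kg: grey plastic head 34 x 30 x 24 mm (x, y, z) with a pale wax block on top (39 mm high in all) and a flat aluminium tongue 28 mm wide, 10 mm thick. Origin: underside, centre of the head; x points along the tongue, tip at +122 mm; z up. Take it by the head, across its width. Home in the clamp, both x axes agree and the head is at clamp x = -100 mm.
- tongue_tip (a point): Middle of the end face of the carrier's tongue, 5 mm above its underside (home: x = +22 mm in the clamp's frame, 19 mm above the bench).
- crank (a joint): Crank angle, rad, 0 to 6.5; grows clockwise from above = tighter. At 0 the handle is on the clamp's +y side of the axis. Starts at 0 to 1.2; the foot meets the tongue at 1.6 to 4.9, unknown. Turning slowly takes 0.20 N m with the foot free; in contact 4 mN m more per N of foot force, which climbs 50 to 60 N per rad. Snug is 18 to 46 N, best 30 N (0.32 N m); over 65 N is too hard. It stays where left.
- crank_handle (a point): Middle of the crank's upright handle, a black freely spinning sleeve 14 mm thick, 38 mm off the screw axis, 118 mm above the bench (grip from 101 to 138 mm, crank arm and hub end at 99 mm; its height is fixed). At the handle: foot free 5.3 N, snug 7.2 to 10 N, best 8.4 N while turning, a little less once stopped. It can be gripped lightly from above and led in a circle, the hand's orientation kept.
- spindle: Steel spindle 14 mm thick on the screw axis, going down 4 mm per radian without turning, with a dark round foot 20 mm across on a stiff rubber cushion at its end. Origin on the axis, 37 mm above the bench at crank angle 0. The foot is screwed in: its underside stands up to 6 mm above or below the origin, different each time and not measured.
- wax_block: Bystander: a loose plain wax block, 34 x 42 x 22 mm; origin under its centre.
- cassette: Bystander: a flat embedding cassette, 38 x 28 x 6 mm; origin under its centre.
- forceps: Bystander: steel forceps, 126 mm long, lying flat; origin under its centre.
- coverslip_box: Bystander: a small flat box, 46 x 62 x 16 mm; origin under its centre.
- petri: Bystander: a clear round dish, 68 mm across, 15 mm high; origin under its centre.
- timer: Bystander: a bench timer, 60 x 66 x 18 mm; origin under its centre.

How it is judged:
By the outcome, as a careful person would: the job done as asked, in the order asked, and still so for the second after the job is handed in, with the robot touching nothing.
It also fails if it takes over 72 s, if anything falls off the work surface, if the arm or the gripper's body presses on something with over 40 N, if the wrist force passes 120 N, or if a joint passes its speed limit or range.

ROBOT

A 6-joint arm with a two-finger parallel gripper is mounted at the origin on a cart in front of the work surface, level with it; the furniture and walls round the work are solid. World frame = base frame: x ahead of the robot, y to its left, z up, the work surface at z = 0. Lengths are in mm, angles in rad, forces in N, time in s.
With the tool pointing down it reaches from about 425 to 1125 mm from the base axis. Payload 14.9 kg.
Tool frame: the origin (TCP) lies midway between the tips of the shut fingers; the grasp point (between the pads) lies 19 mm behind it (env.grip_depth is the distance from the TCP to the grasp point, in mm); z points along the fingers, y is the line along which they close (so a half turn about z gives the same grasp; the last joint's range is limited). The gripper opens to 91 mm and grips with 3 to 60 N. Pads are 32 mm wide; open, the fingers measure 118 mm over their backs; the gripper's body (76 mm by 178 mm) begins 60 mm behind the grasp point.
Start: joints at [1.128, 0.379, 1.734, -0, 1.028, -0.033], TCP at [278.906, 642.051, 213.932] pointing down, gripper open.
Joint ranges: [-2.77, 2.77], [-0.74, 2.19], [0, 2.66], [-1.06, 4.2], [0.31, 2.87], [-3.08, 3.08]. Speed limits (rad/s): [1.89, 1.89, 2.39, 3.14, 3.14, 3.14].

INTERFACE

Orientations are given as a 3x3 rotation matrix whose columns are the frame's x, y, z axes.
In Python, from cell import env gives the robot as it stands.
- The arm moves only by the tool carry_out, never from a script. Its argument "motion" is one flat list of numbers, 6 for each row, row after row: the shift along the world's x, y, z normalised to -1 to 1, where 1 is 50 mm, then the turn, a rotation vector about the world's x, y, z normalised to -1 to 1, where 1 is 6 degrees. A call has 1 to 12 rows; each row shifts and turns the commanded pose from where the row before left it; what a row does not reach is not made up. A row lasts 1/10 s, in which the tool goes at most 50 mm and 8.59 degrees, less where a joint would pass 70% of its speed; a pose out of reach is approached as far as the arm can. A call with a number of a shift or a turn outside -1 to 1 is refused whole. A call with a gripper value outside its range is refused whole. "jaw" is the gripper command: -1 is fully open, 1 is shut, values between are in proportion, set as the call begins (left out, the last holds). The fingers move at their own pace and stop on an object; "newtons" is the grip in N (left out, the last holds). Time passes only in rows, so rows that do not move let the fingers close. It gives the time, the measured TCP pose, the force, the opening and the grip force at its end, in the units of the state.
- env.sense(): the state, without advancing time (a new reading comes with each control period).
- env.capture(name): name is "scene" or "top" or "wrist"; returns a dict with "color" (480x640x3 uint8, red, green, blue), "K" (3x3 intrinsics, pixels), "origin" and "rotation" of the camera in the world; the wrist camera has in their place "hand_eye" (4x4, takes a point from camera to tool coordinates, whose origin is the TCP and whose axes are the flange's). Camera axes: x right, y up, looking along -z (the intrinsics and any distortion apply to the point x, -y, -z); pixel columns grow to the right and rows downward; lengths in mm; the calibration is good to about 2 mm. A picture is of the moment at which its call begins: read the wrist's pose just before it. There is no depth.
- env.sign_off(): hands the job in; it is judged then, once.
The state is a dict: "clock": time; "joint_positions": joint angles; "qvel": joint speeds; "joint_efforts": joint torques, N m; "eef_pos": TCP position; "tcp_rot": TCP orientation; "wrist_force": force on the tool from outside, world axes, zero at the start; "moment": the same for the moment, N m; "finger_gap": finger opening in mm; "grip_force": force on a finger pad.
Only numpy, scipy, OpenCV 4.12 (cv2) and the standard library are available. Lean on these libraries where they do the work, as an engineer would, in place of code of your own. Each camera call takes 0.05 s, during which the arm holds its last target. There are 200 camera calls.

## Working session

There is one attempt and no reset: what is moved stays moved. The work goes in short steps, Python scripts to look and compute and a tool call to move; the robot and the scene stay as the last step left them, time stands still between calls to the robot, and variables do not carry over. Pictures are saved under pics/ and viewed, at most 10 in all, crops included, and the job is handed in when it is done.

Besides the shell and the picture viewer there is one more tool, called by a JSON object that holds its "fn" and its "kwargs". carry_out: Moves the arm, as the interface text tells. Scaled input: -1 to 1 covers 50 mm each way for a shift and 6 degrees each way for a turn. Its arguments: {"type":"object","properties":{"motion":{"type":"array"},"jaw":{"type":"number"},"newtons":{"type":"number"}},"required":["motion"]}

```bash
mkdir -p pics; ls
cat > h.py <<'E'
import numpy as np, cv2
from cell import env
np.set_printoptions(precision=2,suppress=True)
def cam(name):
    s=env.sense(); c=env.capture(name)
    if 'hand_eye' in c:
        H=np.array(c['hand_eye']); R=np.array(s['tcp_rot']); p=np.array(s['eef_pos'])
        c['rotation']=R@H[:3,:3]; c['origin']=R@H[:3,3]+p
    c['origin']=np.array(c['origin']);c['rotation']=np.array(c['rotation']);c['K']=np.array(c['K'])
    return c
def ray(c,uv):
    d=np.linalg.inv(c['K'])@np.array([uv[0],uv[1],1.]); d=c['rotation']@np.array([d[0],-d[1],-d[2]])
    return c['origin'],d/np.linalg.norm(d)
def onz(c,uv,z):
    o,d=ray(c,uv); return o+d*(z-o[2])/d[2]
def proj(c,P):
    q=c['rotation'].T@(np.array(P,float)-c['origin']); q=c['K']@np.array([q[0],-q[1],-q[2]]); return q[:2]/q[2]
def tri(c1,u1,c2,u2):
    o1,d1=ray(c1,u1);o2,d2=ray(c2,u2)
    t=np.linalg.lstsq(np.c_[d1,-d2],o2-o1,rcond=None)[0]
    a,b=o1+t[0]*d1,o2+t[1]*d2
    return (a+b)/2,np.linalg.norm(a-b)
def save(c,n): cv2.imwrite('pics/'+n,c['color'][:,:,::-1])
E
python3 - <<'E'
from h import *
import pickle
for n in ['scene','top','wrist']:
    c=cam(n); save(c,n+'0.png'); pickle.dump(c,open(n+'0.pkl','wb')); print(n,{k:v for k,v in c.items() if k!='color'})
print(env.sense())
E
```

```text
pics
scene {'K': array([[612.85,   0.  , 321.11],
       [  0.  , 612.85, 238.01],
       [  0.  ,   0.  ,   1.  ]]), 'origin': array([ 361.75, 1096.54,  706.58]), 'rotation': array([[-0.98,  0.11, -0.16],
       [-0.2 , -0.52,  0.83],
       [ 0.01,  0.85,  0.53]])}
top {'K': array([[466.42,   0.  , 320.25],
       [  0.  , 466.42, 240.97],
       [  0.  ,   0.  ,   1.  ]]), 'origin': array([463.68, 125.48, 962.71]), 'rotation': array([[ 0.02,  1.  , -0.09],
       [-1.  ,  0.02,  0.01],
       [ 0.02,  0.09,  1.  ]])}
wrist {'K': array([[408.74,   0.  , 308.71],
       [  0.  , 408.74, 243.4 ],
       [  0.  ,   0.  ,   1.  ]]), 'hand_eye': array([[   0.  ,    0.96,    0.28,   78.85],
       [   1.  ,   -0.  ,    0.  ,    0.05],
       [   0.  ,    0.28,   -0.96, -170.88],
       [   0.  ,    0.  ,    0.  ,    1.  ]]), 'rotation': array([[ 0.4 , -0.88, -0.26],
       [ 0.92,  0.38,  0.11],
       [-0.  , -0.28,  0.96]]), 'origin': array([206.52, 673.32, 384.24])}
{'clock': 0.15, 'joint_positions': array([ 1.13,  0.38,  1.73, -0.  ,  1.03, -0.03]), 'qvel': array([ 0., -0., -0., -0.,  0.,  0.]), 'joint_efforts': array([ -0.  , -76.41, -43.47,   0.07,   0.04,  -0.  ]), 'eef_pos': array([278.75, 641.78, 213.42]), 'tcp_rot': array([[-0.92,  0.4 , -0.  ],
       [ 0.4 ,  0.92, -0.  ],
       [ 0.  , -0.  , -1.  ]]), 'wrist_force': array([-0.86,  0.86, -0.31]), 'moment': array([ 0.01, -0.03,  0.02]), 'grip_force': 0.0, 'finger_gap': 91.48275933708545}
```

View pics/scene0.png

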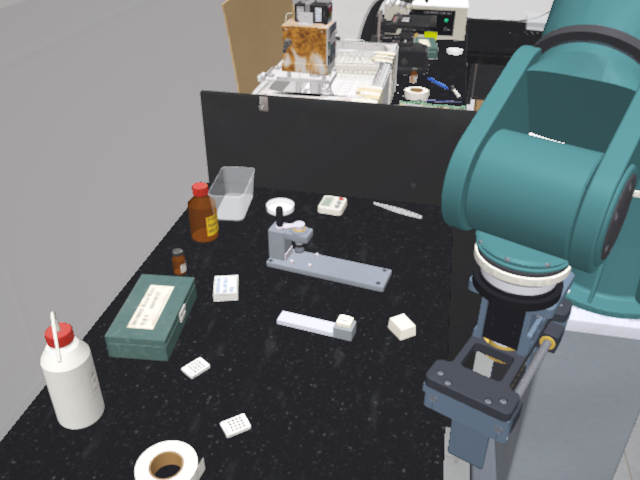

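View pics/top0.png

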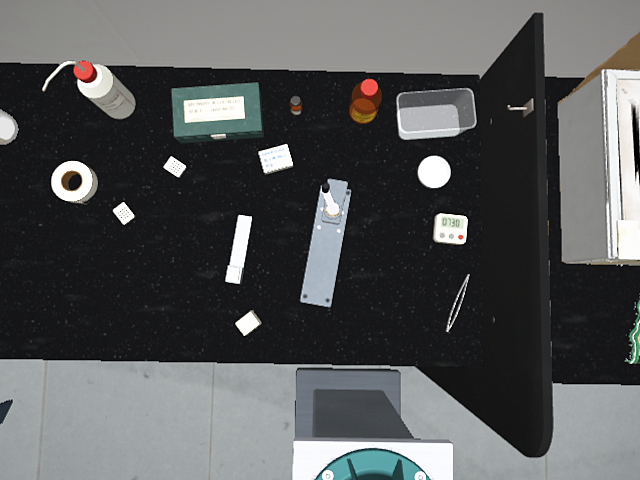

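Scene: the carrier has its head at (346,327) and tongue tip at (280,319), with the clamp behind it (handle at (280,215)). Top: carrier head at (234,273), tongue tip at (243,216). The clamp bed runs from (317,305) to (340,180), with the screw at about (331,210) and the black handle at (325,186).

Run:
```python
from h import *
import pickle
t=pickle.load(open('top0.pkl','rb')); s=pickle.load(open('scene0.pkl','rb'))
def comps(c,lo,hi,roi,amin=60):
    hsv=cv2.cvtColor(c['color'],cv2.COLOR_RGB2HSV); m=cv2.inRange(hsv,lo,hi)
    k=np.zeros_like(m); x0,y0,x1,y1=roi; k[y0:y1,x0:x1]=m[y0:y1,x0:x1]
    cs,_=cv2.findContours(k,cv2.RETR_EXTERNAL,cv2.CHAIN_APPROX_NONE)
    return [c for c in cs if cv2.contourArea(c)>amin]
def show(n,c,cs,z):
    for q in cs:
        r=cv2.minAreaRect(q); b=cv2.boxPoints(r); print(n,cv2.contourArea(q),r,'\n',b.tolist()); print(np.array([onz(c,p,z) for p in b]))
show('carr',t,comps(t,(0,0,110),(180,255,255),(215,200,262,300)),10)
show('bed',t,comps(t,(0,0,70),(180,255,255),(290,165,365,320)),14)
# head & tip in two views rough
for a,b,n in [((234,273),(345,327),'head'),((243,216),(280,319),'tip'),((325,186),(280,213),'handle')]:
    print(n,tri(t,a,s,b))
for n,c,roi in (('top',t,(215,200,262,330)),('sc',s,(0,0,0,0))): pass
cv2.imwrite('pics/crop.png',np.hstack([cv2.resize(t['color'][170:310,290:360,::-1],None,fx=4,fy=4,interpolation=2),cv2.resize(s['color'][195:335,265:395,::-1],None,fx=4,fy=4,interpolation=2)])[:600,:800])
```

```text
carr 941.0 ((238.6085968017578, 248.81809997558594), (15.876823425292969, 69.26615142822266), 11.53462028503418) 
 [[223.9052734375, 281.16436767578125], [237.7557373046875, 213.29710388183594], [253.31192016601562, 216.47183227539062], [239.46145629882812, 284.339111328125]]
[[465.44 305.51  10.  ]
 [605.   282.51  10.  ]
 [599.13 250.38  10.  ]
 [459.66 273.82  10.  ]]
bed 3760.5 ((325.97198486328125, 241.90402221679688), (32.10993957519531, 127.36644744873047), 10.30484676361084) 
 [[298.78399658203125, 301.6880187988281], [321.5679931640625, 176.3760223388672], [353.15997314453125, 182.12002563476562], [330.3759765625, 307.4320068359375]]
[[427.22 152.62  14.  ]
 [685.38 111.72  14.  ]
 [674.84  46.12  14.  ]
 [416.95  88.67  14.  ]]
head (array([479.94, 284.6 ,  14.97]), np.float64(4.700992458441204))
tip (array([598.94, 272.38,   2.8 ]), np.float64(3.448817056098172))
handle (array([639.48, 106.35, 124.1 ]), np.float64(4.836703743755708))
```

View pics/crop.png

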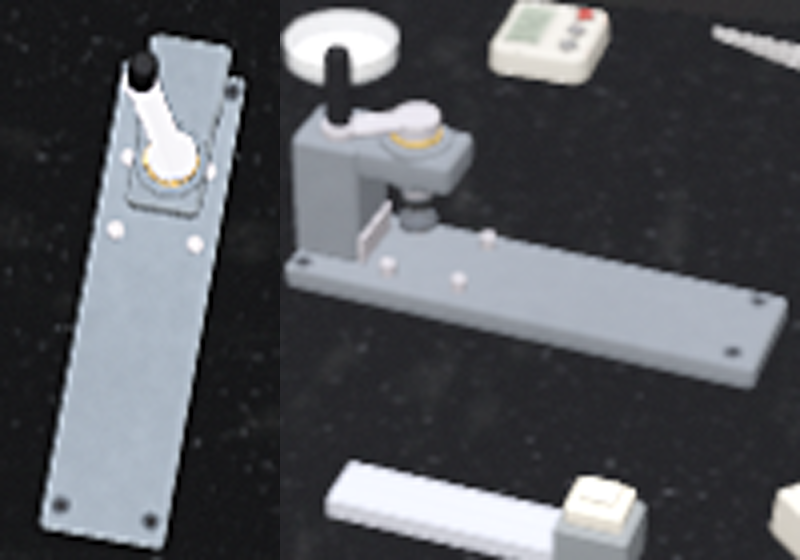

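The four pin heads are at crop (116,230), (195,243), (127,157) and (210,172), and the handle is at (145,65), on the +y side and turned slightly toward the column. I'll move between the carrier and the clamp to look closer.

{"fn": "carry_out", "kwargs": {"motion": [0.4,-0.8,0,0,0,0.235,0.4,-0.8,0,0,0,0.235,0.4,-0.8,0,0,0,0.235,0.4,-0.8,0,0,0,0.235,0.4,-0.8,0,0,0,0.235,0.4,-0.8,0,0,0,0.235,0.4,-0.8,0,0,0,0.235,0.4,-0.8,0,0,0,0.235,0.4,-0.8,0,0,0,0.235,0.4,-0.8,0,0,0,0.235,0,0,0,0,0,0,0,0,0,0,0,0]}}

```text
clock: 1.35
eef_pos: [479.1, 241.4, 213.9]
tcp_rot: [[-0.986, 0.165, -0.0], [0.165, 0.986, 0.0], [0.0, 0.0, -1.0]]
wrist_force: [-0.1, 0.1, -0.3]
finger_gap: 91.3
grip_force: 0.0
```

Run:
```python
from h import *
import pickle
c=cam('wrist'); save(c,'w1.png'); pickle.dump(c,open('w1.pkl','wb'))
t=pickle.load(open('top0.pkl','rb'))
for p in [(319,227.5),(338.75,230.75),(321.75,209.25),(342.5,213)]: print(onz(t,p,22), proj(c,onz(t,p,22)))
s=env.sense();print(s['clock'],s['eef_pos'],s['tcp_rot'],s['joint_positions'])
```

```text
[577.8  114.98  22.  ] [198.8  332.72]
[572.03  74.74  22.  ] [157.71 333.56]
[615.37 110.13  22.  ] [202.98 366.36]
[608.6   67.68  22.  ] [160.56 366.61]
1.4 [478.8  242.13 213.87] [[-0.99  0.16 -0.  ]
 [ 0.16  0.99  0.  ]
 [ 0.    0.   -1.  ]] [ 0.42  0.12  2.06  0.    0.96 -0.98]
```

View pics/w1.png

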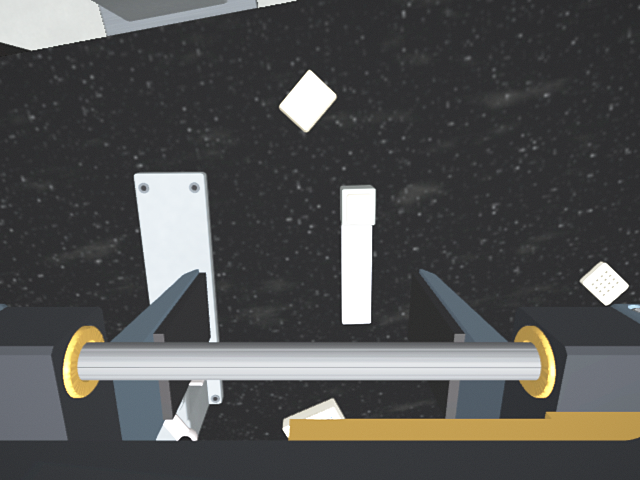

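The wrist view shows the carrier clearly: head at (340–375,186–225), tongue tip at (342–371,324), loose wax block at (308,100). The fingers hide the pins. Pins from the top view match the 38 × 41 mm layout. Next I'll measure the carrier in two views.

Run:
```python
from h import *
import pickle
t=pickle.load(open('top0.pkl','rb')); w=pickle.load(open('w1.pkl','rb')); s=pickle.load(open('scene0.pkl','rb'))
def rectof(c,roi,lo=110):
    g=cv2.cvtColor(c['color'],cv2.COLOR_RGB2GRAY); m=np.zeros_like(g); x0,y0,x1,y1=roi
    m[y0:y1,x0:x1]=255*(g[y0:y1,x0:x1]>lo)
    q=max(cv2.findContours(m,0,1)[0],key=cv2.contourArea)[:,0]; return q,m
q,m=rectof(w,(325,170,395,335))
# tongue rows
def mids(m,rows):
    return [(np.nonzero(m[r])[0][[0,-1]].mean(),r,np.ptp(np.nonzero(m[r])[0])+1) for r in rows]
print(mids(m,[190,200,210,220,240,260,280,300,318])); print('rowrange',np.nonzero(m.any(1))[0][[0,-1]])
yb=np.nonzero(m.any(1))[0][-1]+.5
ce=mids(m,[yb-5.5.__int__() if 0 else int(yb)-5])[0][0]
a=mids(m,[235])[0]; b=mids(m,[315])[0]
P=[onz(w,(x[0]+.5,x[1]+.5),10) for x in (a,b)]; d=P[1]-P[0]; yaw=np.degrees(np.arctan2(d[1],d[0]))
tip=onz(w,(b[0]+.5,yb),10); print('w tip',tip,'yaw',yaw,'tongue width',np.linalg.norm(onz(w,(b[0]-b[2]/2,315),10)-onz(w,(b[0]+b[2]/2,315),10)))
q2,m2=rectof(t,(215,200,262,300))
mt=mids(m2,[225,250]); print(mt,np.nonzero(m2.any(1))[0][[0,-1]])
e=np.nonzero(m2.any(1))[0][0]
pt=np.array([mt[0][0],mt[0][1]])+(np.array(mt[0][:2])-np.array(mt[1][:2]))*(mt[0][1]-e-1)/25+.5
print('tip top px',pt,'onz10',onz(t,pt,10),'tri',tri(w,(b[0]+.5,yb),t,pt))
P=[onz(t,np.array(x[:2])+.5,10) for x in mt]; d=P[0]-P[1]; print('top yaw',np.degrees(np.arctan2(d[1],d[0])))
# wax top: wrist centre vs top centre by bright mask
print('wax top centre from wrist at z39',onz(w,(357.5,206),39), 'at proj top',proj(t,onz(w,(357.5,206),39)))
u=np.array([np.cos(np.radians(yaw)),np.sin(np.radians(yaw))]); print('head centre from tip',tip[:2]-122*u, 'top',onz(t,pt,10)[:2]-122*u)
for n,c,r in(('w',w,(325,170,395,335)),('t',t,(215,200,262,300))):
    hsv=cv2.cvtColor(c['color'],cv2.COLOR_RGB2HSV)[r[1]:r[3],r[0]:r[2]]; mm=((hsv[...,1]>12)&(hsv[...,2]>150)).astype(np.uint8)
    k=max(cv2.findContours(mm,0,1)[0],key=cv2.contourArea)[:,0]+np.array(r[:2]); print(n,'wax',cv2.minAreaRect(k))
```

```text
[(np.float64(357.5), 190, np.int64(36)), (np.float64(357.5), 200, np.int64(36)), (np.float64(358.0), 210, np.int64(35)), (np.float64(358.0), 220, np.int64(35)), (np.float64(356.0), 240, np.int64(31)), (np.float64(356.0), 260, np.int64(31)), (np.float64(356.0), 280, np.int64(31)), (np.float64(355.5), 300, np.int64(30)), (np.float64(356.0), 318, np.int64(29))]
rowrange [185 324]
w tip [600.87 270.14  10.  ] yaw -7.602376375942965 tongue width 29.16318189836964
[(np.float64(243.0), 225, np.int64(15)), (np.float64(239.0), 250, np.int64(15))] [215 283]
tip top px [244.94 216.5 ] onz10 [598.68 267.54  10.  ] tri (array([598.68, 268.56,  13.1 ]), np.float64(3.028650146765303))
top yaw -7.01832477121815
wax top centre from wrist at z39 [474.19 284.64  39.  ] at proj top [231.92 276.83]
head centre from tip [479.94 286.28] top [477.76 283.69]
w wax ((366.5, 323.0), (5.0, 0.0), 180.0)
t wax ((242.7500457763672, 266.7500305175781), (0.7071067094802856, 1.4142134189605713), 45.0)
```

{"fn": "carry_out", "kwargs": {"motion": [0,0.22,-0.46,0,0,0.08,0,0.22,-0.46,0,0,0.08,0,0.22,-0.46,0,0,0.08,0,0.22,-0.46,0,0,0.08,0,0,0,0,0,0,0,0,0,0,0,0]}}

```text
clock: 2.0
eef_pos: [478.3, 286.7, 122.1]
tcp_rot: [[-0.992, 0.128, -0.001], [0.128, 0.992, -0.0], [0.001, -0.001, -1.0]]
wrist_force: [0.2, 0.5, 0.0]
finger_gap: 91.3
grip_force: 0.0
```

Run:
```python
from h import *
import pickle
c=cam('wrist'); save(c,'w2.png'); pickle.dump(c,open('w2.pkl','wb'))
s=env.sense();p=s['eef_pos'];print(s['clock'],p,s['tcp_rot'])
print('TCP px',proj(c,p),'TCP axis at z39,24',proj(c,[p[0],p[1],39]),proj(c,[p[0],p[1],24]))
```

```text
2.05 [478.87 286.58 122.76] [[-0.99  0.13  0.  ]
 [ 0.13  0.99  0.  ]
 [-0.    0.   -1.  ]]
TCP px [308.42 306.95] TCP axis at z39,24 [308.62 251.98] [308.64 245.46]
```

View pics/w2.png

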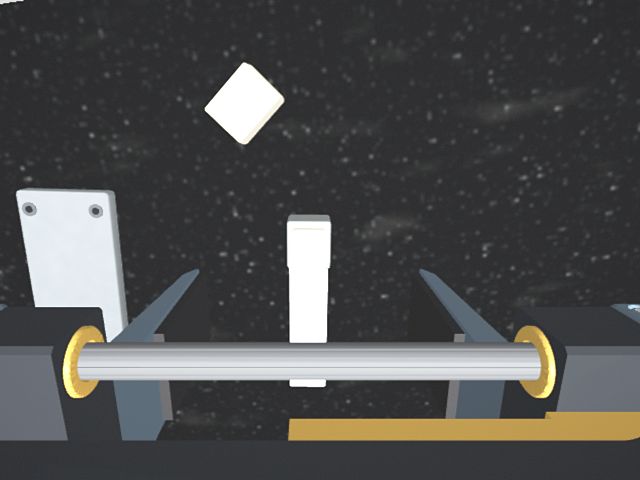

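The head is at columns 288–331, rows 215–268, centred under the TCP axis (308.6). The tongue runs straight to (308,385), so the yaw matches. I'll check heights from the two wrist places.

Run:
```python
from h import *
import pickle
w1=pickle.load(open('w1.pkl','rb'));w2=pickle.load(open('w2.pkl','rb'))
def edges(c,x,y0,y1):
    g=cv2.cvtColor(c['color'],cv2.COLOR_RGB2GRAY)[y0:y1,x-6:x+7].mean(1); d=np.diff(g)
    return [(y0+i+1,round(float(d[i]),1)) for i in range(len(d)) if abs(d[i])>4]
print(edges(w1,357,178,235)); print(edges(w2,309,205,280)); print(edges(w1,343,178,235)); print(edges(w2,291,205,280))
print('front edge wax->', tri(w1,(357.5,225.),w2,(309.5,268)))
print('tip', tri(w1,(356.3,324.8),w2,(308.5,386.5)))
for x,y in((309.5,268),(309.5,229)): print(onz(w2,(x,y),39))
print(onz(w2,(309.5,215),24),onz(w2,(309.5,222),0), 'tip z10',onz(w2,(308.5,386.5),10))
print('holes',onz(w1,(144,188),14),onz(w1,(194,187.5),14), onz(w2,(29,209),14),onz(w2,(96,211),14), tri(w1,(194,187.5),w2,(96,211)))
```

```text
[(184, 12.9), (185, 52.5), (186, 32.5), (187, -4.9), (188, 27.6), (189, 87.7), (194, -5.0), (195, 5.7)]
[(214, 35.4), (215, 58.6), (220, 7.3), (221, 66.1), (222, 42.0), (228, -17.7), (229, 4.1), (230, 13.6)]
[(184, 4.5), (185, 24.0), (186, 37.8), (188, 7.5), (189, 43.3), (190, 16.6), (225, 4.4), (226, 4.1)]
[(213, 5.1), (214, 19.9), (215, 33.6), (216, 4.5), (220, 6.8), (221, 59.2), (222, 33.6), (223, 4.4), (228, -5.7), (230, 4.8), (266, -8.3), (267, -9.8), (268, -7.2), (274, -6.1)]
front edge wax-> (array([496.68, 284.48,  18.28]), np.float64(1.235389716098037))
tip (array([605.05, 270.19,   2.7 ]), np.float64(0.004326337312255698))
[489.9  285.75  39.  ]
[463.65 289.11  39.  ]
[457.79 289.88  24.  ] [468.13 288.58   0.  ] tip z10 [599.91 270.86  10.  ]
holes [431.09  97.61  14.  ] [438.12 142.55  14.  ] [430.87  97.04  14.  ] [438.18 142.8   14.  ] (array([438.27, 142.26,  13.03]), np.float64(0.09946002316007908))
```

{"fn": "carry_out", "kwargs": {"motion": [0,0,-0.6,0,0,0,0,0,-0.6,0,0,0,0,0,-0.5,0,0,0,0,0,-0.4,0,0,0,0,0,-0.2,0,0,0,0,0,-0.08,0,0,0,0,0,0,0,0,0]}}

```text
clock: 2.75
eef_pos: [479.3, 286.2, 3.6]
tcp_rot: [[-0.992, 0.13, 0.001], [0.13, 0.992, 0.0], [-0.001, 0.0, -1.0]]
wrist_force: [0.5, -0.5, -0.1]
finger_gap: 91.1
grip_force: 0.0
```

{"fn": "carry_out", "kwargs": {"motion": [0,0,0,0,0,0,0,0,0,0,0,0,0,0,0,0,0,0,0,0,0,0,0,0,0,0,0,0,0,0,0,0,0,0,0,0,0,0,0,0,0,0,0,0,0,0,0,0], "jaw": 1, "newtons": 15}}

```text
clock: 3.55
eef_pos: [478.9, 286.1, 2.9]
tcp_rot: [[-0.992, 0.13, -0.0], [0.13, 0.992, -0.0], [0.0, -0.0, -1.0]]
wrist_force: [0.3, -0.7, -0.8]
finger_gap: 30.3
grip_force: 0.0
```

{"fn": "carry_out", "kwargs": {"motion": [0,0,0.1,0,0,0,0,0,0.3,0,0,0,0,0,0.6,0,0,0,0,0,0.6,0,0,0,0.2,-0.2,0.6,0,0,0,0.3,-0.3,0.6,0,0,0,0.4,-0.3,0.6,0,0,-0.1,0.4,-0.4,0.6,0,0,-0.1,0.3,-0.3,0.5,0,0,0,0.1,-0.1,0.1,0,0,0,0,0,0,0,0,0,0,0,0,0,0,0], "jaw": 1, "newtons": 25}}

```text
clock: 4.75
eef_pos: [562.7, 206.2, 231.9]
tcp_rot: [[-0.989, 0.151, -0.002], [0.151, 0.989, -0.0], [0.002, -0.001, -1.0]]
wrist_force: [-0.5, 0.4, -1.8]
finger_gap: 29.7
grip_force: 25.0
```

Run:
```python
from h import *
import pickle
c=cam('wrist'); save(c,'w3.png'); pickle.dump(c,open('w3.pkl','wb'))
s=env.sense();p=s['eef_pos'];print(s['clock'],p,s['tcp_rot'],s['finger_gap'],s['grip_force'],s['wrist_force'])
```

```text
4.8 [562.52 206.33 231.61] [[-0.99  0.15 -0.  ]
 [ 0.15  0.99 -0.  ]
 [ 0.   -0.   -1.  ]] 29.670221931893543 24.993527233600616 [ 0.19 -0.08 -1.57]
```

View pics/w3.png

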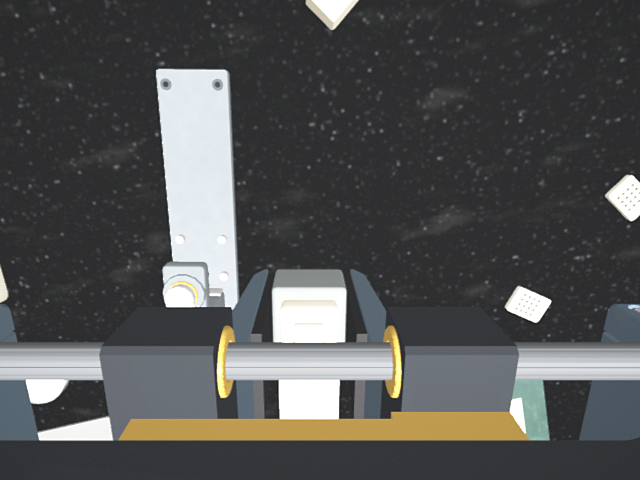

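The pins show at (180,240), (222,240) and (224,276), bed holes at (166,84) and (217,84), hub at (182,294). The carrier is held straight (head 273–347, tongue 279–340).

Run:
```python
from h import *
import pickle
c=pickle.load(open('w3.pkl','rb')); t=pickle.load(open('top0.pkl','rb'))
g=cv2.cvtColor(c['color'],cv2.COLOR_RGB2GRAY)
def blob(x,y,r,dark):
    a=g[y-r:y+r+1,x-r:x+r+1].astype(float); b=np.median(a); w=np.clip((b-a) if dark else (a-b),0,None); w[w<w.max()*.4]=0
    yy,xx=np.mgrid[-r:r+1,-r:r+1]; return np.array([x+(w*xx).sum()/w.sum()+.5,y+(w*yy).sum()/w.sum()+.5])
pins=[blob(180,240,6,0),blob(222,240,6,0),blob(224,276,6,0)]; holes=[blob(166,84,8,1),blob(217,84,8,1)]
print(pins,holes)
Pw=[onz(c,p,22)[:2] for p in pins]; Hw=[onz(c,p,14)[:2] for p in holes]
for a in Pw+Hw: print(a)
pt=[blob(319,228,3,0),blob(339,231,3,0)]
print('tri pins height', tri(c,pins[1],t,pt[0]), tri(c,pins[0],t,pt[1]))
# fit clamp frame using 3 pins: (-30,-20.5),(-30,20.5),(8,20.5)
L=np.array([(-30,-20.5),(-30,20.5),(8,20.5)]);W=np.array(Pw)
def fit(L,W):
    A,B=L-L.mean(0),W-W.mean(0); th=np.arctan2((A[:,0]*B[:,1]-A[:,1]*B[:,0]).sum(),(A*B).sum()); R=np.array([[np.cos(th),-np.sin(th)],[np.sin(th),np.cos(th)]])
    o=W.mean(0)-R@L.mean(0); return th,R,o,W-(o+L@R.T)
th,R,o,res=fit(L,W); print('pins fit yaw',np.degrees(th),o,res)
print('holes in that frame',[(R.T@(h-o)) for h in Hw])
m=(np.array(Hw).mean(0)); pm=W[:2].mean(0); d=pm-m; print('axis yaw holes->pins',np.degrees(np.arctan2(d[1],d[0])))
# bed long edges
for r in (100,140,180,220):
    row=g[r].astype(int); x=np.nonzero(row[140:260]>150)[0]+140; print(r,x[0],x[-1],end=' '); e=[onz(c,(x[0],r+.5),14)[:2],onz(c,(x[-1]+1,r+.5),14)[:2]]; print(R.T@(e[0]-o),R.T@(e[1]-o))
# carrier in hand, tool frame
s=env.sense(); p=s['eef_pos']
for r in (395,405,412):
    x=np.nonzero(g[r,262:352]>200)[0]+262; q=onz(c,((x[0]+x[-1]+1)/2,r+.5),p[2]-3+10); print('tongue',x[0],x[-1],(np.array(s['tcp_rot']).T@(q-p)))
```

```text
[array([179.2 , 240.02]), array([221.51, 240.31]), array([223.52, 277.11])] [array([166.2,  84.1]), array([217.87,  84.53])]
[571.45  77.95]
[577.86 118.39]
[615.37 112.46]
[430.9   97.68]
[438.15 143.1 ]
tri pins height (array([580.01, 112.36,   3.26]), np.float64(5.307424473019382)) (array([573.74,  75.41,  14.6 ]), np.float64(1.2652055092693688))
pins fit yaw -9.00654621550777 [604.28  93.47] [[ 0.01  0.03]
 [ 0.   -0.02]
 [-0.02 -0.01]]
holes in that frame [array([-171.9 ,  -22.99]), array([-171.85,   23.01])]
axis yaw holes->pins -9.00978789215281
100 158 229 [-158.04  -31.61] [-158.47   33.19]
140 162 230 [-123.11  -31.24] [-123.55   32.49]
180 166 232 [-86.3  -30.86] [-86.74  32.7 ]
220 169 234 [-47.44 -31.43] [-47.89  32.92]
tongue 279 338 [-43.15   0.1   -7.09]
tongue 279 338 [-48.66   0.1   -7.1 ]
tongue 280 338 [-52.57   0.34  -7.11]
```

{"fn": "carry_out", "kwargs": {"motion": [-0.404,-0.29,0,0,0,-0.055,-0.404,-0.29,0,0,0,0,-0.404,-0.29,0,0,0,0,-0.404,-0.29,-0.2,0,0,0,-0.404,-0.29,-0.4,0,0,0,-0.404,-0.29,-0.6,0,0,0,0,0,-0.8,0,0,0,0,0,-0.8,0,0,0,0,0,-0.6,0,0,0,0,0,-0.4,0,0,0,0,0,0,0,0,0,0,0,0,0,0,0]}}

```text
clock: 6.0
eef_pos: [442.0, 119.3, 42.8]
tcp_rot: [[-0.988, 0.156, -0.002], [0.156, 0.988, -0.0], [0.002, -0.001, -1.0]]
wrist_force: [0.8, -0.1, -0.8]
finger_gap: 29.9
grip_force: 25.0
```

Run:
```python
from h import *
import pickle
c=cam('scene'); save(c,'s4.png'); pickle.dump(c,open('s4.pkl','wb'))
w=cam('wrist'); save(w,'w4.png'); pickle.dump(w,open('w4.pkl','wb'))
s=env.sense();p=s['eef_pos'];print(s['clock'],p,s['tcp_rot'],s['finger_gap'],s['wrist_force'])
R=np.array(s['tcp_rot']); th=np.radians(-9.007);u=np.array([np.cos(th),np.sin(th)]);v=np.array([-u[1],u[0]]);o=np.array([604.28,93.47])
print('clamp xy',(p[:2]-o)@u,(p[:2]-o)@v,'tool yaw',np.degrees(np.arctan2(-R[0,1],R[1,1])))
cv2.imwrite('pics/s4c.png',np.hstack([cv2.resize(c['color'][190:340,255:405,::-1],None,fx=3,fy=3,interpolation=2),w['color'][0:450,210:410,::-1]]))
```

```text
6.1 [443.07 119.4   43.83] [[-0.99  0.16  0.  ]
 [ 0.16  0.99  0.  ]
 [-0.    0.   -1.  ]] 30.101770541181956 [ 0.54  0.13 -1.11]
clamp xy -163.28532793860262 0.37468796898677265 tool yaw -8.964129284968912
```

View pics/s4c.png

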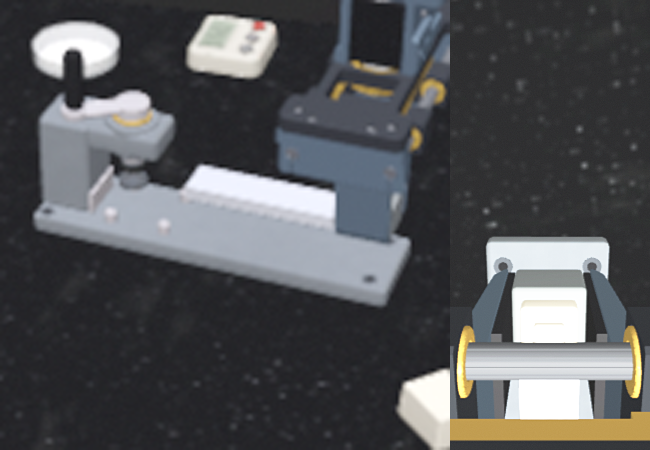

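The carrier hovers over the bed, tongue tip in front of the front pins. The wrist view shows the holes at columns 263 and 352 (mid 307.5) and the head mid at 309.5, so the carrier is about 0.5 mm too far to +y. Correct that and lower.

{"fn": "carry_out", "kwargs": {"motion": [0,-0.01,-0.2,0,0,0,0,0,-0.2,0,0,0,0,0,-0.06,0,0,0,0,0,-0.04,0,0,0,0,0,-0.01,0,0,0,0,0,-0.01,0,0,0,0,0,0,0,0,0]}}

```text
clock: 6.8
eef_pos: [442.8, 118.6, 17.0]
tcp_rot: [[-0.988, 0.156, 0.0], [0.156, 0.988, 0.0], [-0.0, 0.0, -1.0]]
wrist_force: [0.2, -0.6, -0.9]
finger_gap: 30.0
grip_force: 25.0
```

{"fn": "carry_out", "kwargs": {"motion": [0,0,-0.008,0,0,0,0,0,0,0,0,0]}}

```text
clock: 7.0
eef_pos: [442.9, 118.6, 16.9]
tcp_rot: [[-0.988, 0.156, 0.0], [0.156, 0.988, 0.0], [-0.0, 0.0, -1.0]]
wrist_force: [-1.3, 0.1, 5.7]
finger_gap: 29.7
grip_force: 25.0
```

{"fn": "carry_out", "kwargs": {"motion": [0.1,-0.0155,0.002,0,0,0,0.1,-0.0155,0,0,0,0,0.1,-0.0155,0,0,0,0,0.1,-0.0155,0,0,0,0,0.1,-0.0155,0,0,0,0,0.1,-0.0155,0,0,0,0,0.1,-0.0155,0,0,0,0,0.1,-0.0155,0,0,0,0,0,0,0,0,0,0]}}

```text
clock: 7.9
eef_pos: [483.3, 112.3, 16.8]
tcp_rot: [[-0.988, 0.156, 0.001], [0.156, 0.988, 0.0], [-0.001, 0.0, -1.0]]
wrist_force: [0.1, -0.6, -1.7]
finger_gap: 29.7
grip_force: 25.0
```

```bash
cat >> h.py <<'E'
th=np.radians(-9.007);u=np.array([np.cos(th),np.sin(th)]);v=np.array([-u[1],u[0]]);o=np.array([604.28,93.47])
def cl(p): return np.array([(np.array(p)[:2]-o)@u,(np.array(p)[:2]-o)@v])
E
python3 - <<'E'
from h import *
P=[env.sense()['eef_pos']]
c=cam('scene'); s=env.sense(); print(s['clock'],cl(s['eef_pos']),s['eef_pos'],s['wrist_force'],s['moment'])
t=cam('top')
cv2.imwrite('pics/s5c.png',np.hstack([cv2.resize(c['color'][200:300,258:378,::-1],None,fx=4,fy=4,interpolation=2),cv2.resize(t['color'][170:270,300:370,::-1],None,fx=4,fy=4,interpolation=2)]))
E
```

```text
7.95 [-122.42   -0.3 ] [483.32 112.34  16.78] [ 1.33 -0.64  1.27] [-0.18 -0.03  0.06]
```

View pics/s5c.png

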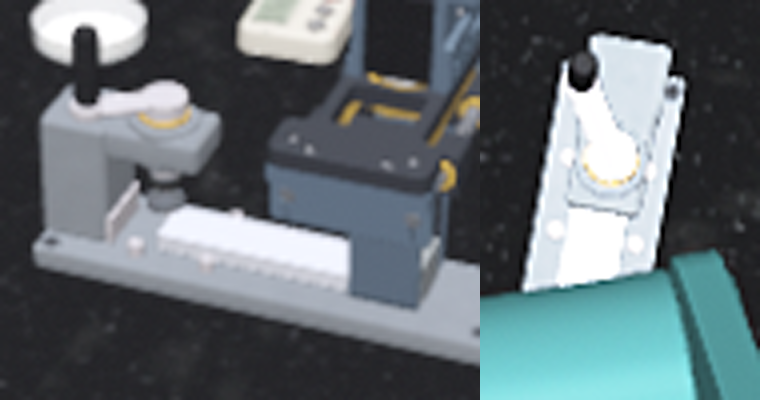

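The tongue lies between the front pins at top-crop (556,230) and (636,243), with a gap on both sides, and its tip is just short of the foot. Continue, slower at the end.

{"fn": "carry_out", "kwargs": {"motion": [0.08,-0.0127,0,0,0,0,0.08,-0.0127,0,0,0,0,0.08,-0.0127,0,0,0,0,0.08,-0.0127,0,0,0,0,0.04,-0.0063,0,0,0,0,0.02,-0.0032,0,0,0,0,0,0,0,0,0,0]}}

```text
clock: 8.7
eef_pos: [500.3, 109.4, 16.6]
tcp_rot: [[-0.988, 0.156, -0.003], [0.156, 0.988, -0.0], [0.003, -0.001, -1.0]]
wrist_force: [-10.9, 2.4, 15.4]
finger_gap: 29.8
grip_force: 25.0
```

{"fn": "carry_out", "kwargs": {"motion": [0.01,-0.0016,0,0,0,0,0.01,-0.0016,0,0,0,0,0.01,-0.0016,0,0,0,0,0,0,0,0,0,0]}}

```text
clock: 9.1
eef_pos: [501.6, 109.1, 16.7]
tcp_rot: [[-0.988, 0.156, -0.003], [0.156, 0.988, -0.0], [0.003, -0.001, -1.0]]
wrist_force: [-11.8, 3.7, 17.0]
finger_gap: 29.6
grip_force: 25.0
```

Run:
```python
from h import *
import pickle
s=env.sense(); print(s['clock'],cl(s['eef_pos']),s['eef_pos'],s['wrist_force'],s['moment'])
w=cam('wrist'); pickle.dump(w,open('w6.pkl','wb'))
w4=pickle.load(open('w4.pkl','rb')); w3=pickle.load(open('w3.pkl','rb'))
for c in (w3,w4,w):
    g=cv2.cvtColor(c['color'],cv2.COLOR_RGB2GRAY).astype(int)
    col=g[262:342,300:318].mean(1); d=np.diff(col); print([(262+i+1,round(d[i])) for i in range(len(d)) if abs(d[i])>5])
    r=g[300]; x=np.nonzero(np.abs(np.diff(r[255:365]))>25)[0]+256; print(x)
# side view: dark gap between tongue tip and stop in scene image along tongue's midline top
c=cam('scene'); pickle.dump(c,open('s6.pkl','wb'))
for X in (-10,0,10,14,16,18,20,22,24):
    q=proj(c,[*(o+X*u+10*v),24]); print(X,q,c['color'][int(q[1]),int(q[0])])
cv2.imwrite('pics/s6c.png',cv2.resize(c['color'][205:305,258:378,::-1],None,fx=6,fy=6,interpolation=2))
```

```text
9.1 [-103.9    -0.63] [501.57 109.11  16.65] [-11.76   3.73  16.95] [0.55 2.26 0.04]
[(268, 9), (269, 44), (270, 38), (286, 8), (287, 50), (288, 38), (289, 14), (300, -25), (302, 5), (306, 9), (323, -20), (324, 12), (325, 8)]
[260 271 272 273 346 347]
[(269, -46), (270, -59), (286, 9), (287, 52), (288, 37), (289, 13), (300, -24), (306, 8), (323, -17), (324, 10), (325, 7)]
[260 271 272 273 346 347 358]
[(269, -99), (270, -10), (271, 5), (286, 41), (287, 46), (288, 19), (300, -21), (305, 6), (306, 7), (322, -15), (323, 5), (324, 9)]
[260 271 272 273 346 347]
-10 [301.49 258.24] [246 249 255]
0 [296.86 257.25] [246 249 255]
10 [292.25 256.25] [244 247 255]
14 [290.41 255.86] [236 239 250]
16 [289.5  255.66] [195 196 205]
18 [288.58 255.46] [150 146 152]
20 [287.66 255.27] [150 146 151]
22 [286.75 255.07] [157 152 158]
24 [285.84 254.87] [199 196 203]
```

View pics/s6c.png

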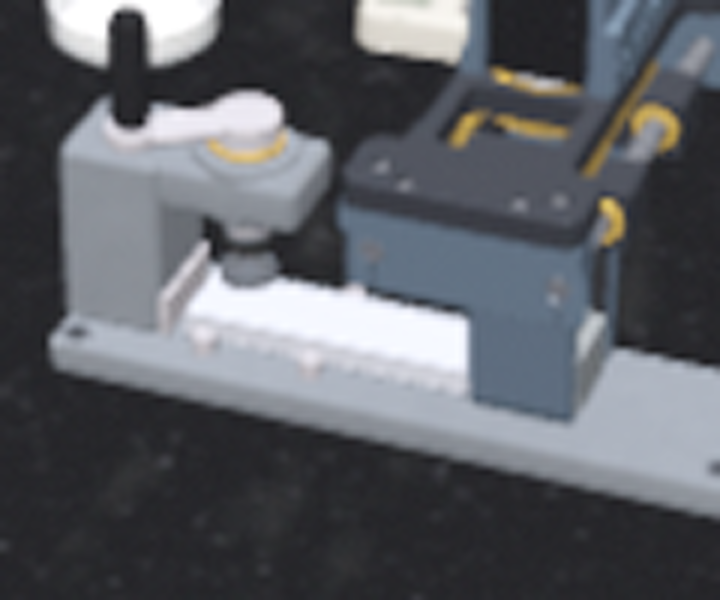

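The tongue tip appears at or within a few mm of the stop, lying flat under the foot. The 17 N downward press may explain the drag, so I'll lighten it.

{"fn": "carry_out", "kwargs": {"motion": [0,0,0.01,0,0,0,0,0,0.006,0,0,0,0,0,0,0,0,0]}}

```text
clock: 9.5
eef_pos: [503.4, 109.1, 17.4]
tcp_rot: [[-0.988, 0.156, 0.0], [0.156, 0.988, 0.0], [-0.0, 0.0, -1.0]]
wrist_force: [0.5, -0.4, -0.7]
finger_gap: 30.0
grip_force: 25.0
```

It was friction; the stop isn't reached yet. Go on gently.

{"fn": "carry_out", "kwargs": {"motion": [0.01,-0.0016,-0.004,0,0,0,0.01,-0.0016,0,0,0,0,0.01,-0.0016,0,0,0,0,0,0,0,0,0,0]}}

```text
clock: 9.9
eef_pos: [504.8, 108.8, 17.2]
tcp_rot: [[-0.988, 0.156, 0.0], [0.156, 0.988, -0.0], [-0.0, -0.0, -1.0]]
wrist_force: [1.0, -0.2, -1.7]
finger_gap: 29.7
grip_force: 25.0
```

{"fn": "carry_out", "kwargs": {"motion": [0.01,-0.0016,0,0,0,0,0.01,-0.0016,0,0,0,0,0,0,0,0,0,0]}}

```text
clock: 10.2
eef_pos: [505.7, 108.7, 17.2]
tcp_rot: [[-0.988, 0.156, -0.0], [0.156, 0.988, -0.0], [0.0, -0.0, -1.0]]
wrist_force: [0.1, -0.2, -1.2]
finger_gap: 29.8
grip_force: 25.0
```

{"fn": "carry_out", "kwargs": {"motion": [0.01,-0.0016,0,0,0,0,0.01,-0.0016,0,0,0,0,0,0,0,0,0,0]}}

```text
clock: 10.5
eef_pos: [505.7, 108.5, 17.0]
tcp_rot: [[-0.988, 0.156, -0.002], [0.156, 0.988, -0.0], [0.002, -0.0, -1.0]]
wrist_force: [-5.5, 0.7, 1.9]
finger_gap: 29.9
grip_force: 25.0
```

{"fn": "carry_out", "kwargs": {"motion": [0.01,-0.0016,0,0,0,0,0.01,-0.0016,0,0,0,0,0,0,0,0,0,0]}}

```text
clock: 10.8
eef_pos: [505.7, 108.4, 16.8]
tcp_rot: [[-0.988, 0.156, -0.004], [0.156, 0.988, -0.0], [0.004, -0.001, -1.0]]
wrist_force: [-11.7, 4.2, 4.4]
finger_gap: 29.8
grip_force: 25.0
```

Contact with the stop at TCP x = 505.7, matching the expected 505.5. Ease the push, then release and lift.

{"fn": "carry_out", "kwargs": {"motion": [-0.01,0.0016,0,0,0,0,-0.01,0.0016,0,0,0,0,0,0,0,0,0,0]}}

```text
clock: 11.1
eef_pos: [505.7, 108.5, 16.9]
tcp_rot: [[-0.988, 0.156, -0.002], [0.156, 0.988, -0.0], [0.002, -0.001, -1.0]]
wrist_force: [-6.5, 2.0, -1.1]
finger_gap: 29.7
grip_force: 25.0
```

{"fn": "carry_out", "kwargs": {"motion": [0,0,0,0,0,0,0,0,0,0,0,0,0,0,0,0,0,0,0,0,0,0,0,0,0,0,0,0,0,0], "jaw": -0.4}}

```text
clock: 11.6
eef_pos: [506.9, 108.6, 17.3]
tcp_rot: [[-0.988, 0.156, 0.0], [0.156, 0.988, 0.0], [-0.0, 0.0, -1.0]]
wrist_force: [-0.3, 0.4, -0.2]
finger_gap: 63.4
grip_force: 0.0
```

{"fn": "carry_out", "kwargs": {"motion": [0,0,0.1,0,0,0,0,0,0.6,0,0,0,0,0,0.9,0,0,0,0,0,0.9,0,0,0,0,0,0.9,0,0,0,0,0,0.6,0,0,0,0,0,0.1,0,0,0,0,0,0,0,0,0]}}

```text
clock: 12.4
eef_pos: [507.0, 108.6, 223.1]
tcp_rot: [[-0.988, 0.156, 0.002], [0.156, 0.988, 0.0], [-0.002, 0.001, -1.0]]
wrist_force: [-0.1, -0.7, -0.1]
finger_gap: 63.8
grip_force: 0.0
```

Run:
```python
from h import *
import pickle
s=env.sense(); print(s['clock'],s['eef_pos'],s['tcp_rot'],s['joint_positions'])
w=cam('wrist'); pickle.dump(w,open('w7.pkl','wb'));c=cam('scene');t=cam('top'); pickle.dump((c,t),open('ct7.pkl','wb'))
# handle: dark blobs. predicted for crank angles at z118 & cap z138
for a in (0,.3,.6,.9,1.2):
    L=38*np.array([np.sin(a),np.cos(a)]); P=o+L[0]*u+L[1]*v
    print(a,P,'top',proj(t,[*P,138]),'scene',proj(c,[*P,118]),'wrist',proj(w,[*P,138]))
cv2.imwrite('pics/s7c.png',np.hstack([cv2.resize(c['color'][200:290,258:358,::-1],None,fx=4,fy=4,interpolation=2),cv2.resize(t['color'][170:260,300:360,::-1],None,fx=4,fy=4,interpolation=2)]))
g=cv2.cvtColor(t['color'],cv2.COLOR_RGB2GRAY)
print(g[178:198,316:340])
```

```text
12.4 [507.03 108.6  223.15] [[-0.99  0.16  0.  ]
 [ 0.16  0.99  0.  ]
 [-0.    0.   -1.  ]] [ 0.17  0.08  2.09 -0.    0.97 -1.25]
0 [610.23 131.  ] top [311.29 201.51] scene [290.56 223.48] wrist [361.41 380.03]
0.3 [621.05 127.57] top [313.34 195.59] scene [285.43 221.97] wrist [358.51 393.34]
0.6 [630.38 121.09] top [317.07 190.54] scene [281.52 219.76] wrist [351.33 405.22]
0.9 [637.38 112.14] top [322.13 186.81] scene [279.15 217.08] wrist [340.57 414.71]
1.2 [641.42 101.53] top [328.08 184.73] scene [278.52 214.18] wrist [327.21 421.07]
[[ 33  36  33  35  34  33  34  34  35  32  27  27  56  97 126  82  37   3
   11  20  25  22  27  28]
 [ 39  44  34  33  33  35  33  34  35  32  20 108 231 216 224 203 190 190
  193 125 103  46   4   1]
 [ 41  46  41  44  42  35  34  33  35  31  17 145 255 245 240 238 240 243
  246 219 213 195 193 215]
 [ 36  37  41  52  48  34  33  34  36  29  27 146 254 239 234 231 232 233
  232 234 237 238 245 251]
 [ 34  35  35  41  38  34  32  31  31  34  34 128 244 243 234 229 230 230
  230 230 230 231 233 233]
 [ 33  34  34  33  31  30  28  34  57  70  64  
[... 768 characters left out ...]
33  16 108 255 255 133   0   6  14   3   5 206 255 202 232 231 230
  231 231 230 229 230 231]
 [ 33  30  15 135 255 255 255 201  34   0  39 207 255 255 221 230 230 231
  231 232 232 232 232 231]
 [ 34  29  14 144 255 240 255 255 255 255 255 255 255 255 255 229 231 231
  232 232 232 233 232 232]
 [ 33  31  23 146 254 236 240 255 255 255 255 255 255 255 255 208 231 231
  231 232 232 232 232 232]
 [ 33  27  54 179 249 237 230 245 255 255 255 255 255 255 255 235 230 233
  232 232 232 232 232 232]
 [ 34  19  81 212 246 237 229 243 255 255 255 255 255 255 255 255 207 233
  233 233 234 234 233 235]
 [ 37  14 117 249 243 236 235 243 255 255 255 255 255 255 255 255 230 235
  239 240 241 240 242 241]]
```

Crank angle ≈ 0.97 rad from both cameras. I'll move near and check the handle with the wrist camera.

{"fn": "carry_out", "kwargs": {"motion": [0.4,0.005,0,0,0,0,0.5,0.005,0,0,0,0,0.5,0.005,0,0,0,0,0.4,0.005,0,0,0,0,0,0,0,0,0,0,0,0,0,0,0,0]}}

```text
clock: 13.15
eef_pos: [595.9, 109.4, 220.6]
tcp_rot: [[-0.988, 0.156, -0.003], [0.156, 0.988, -0.0], [0.003, -0.001, -1.0]]
wrist_force: [-0.6, -0.4, -0.4]
finger_gap: 64.1
grip_force: 0.0
```

Run:
```python
from h import *
import pickle
s=env.sense(); print(s['clock'],s['eef_pos'])
w=cam('wrist'); save(w,'w8.png'); pickle.dump(w,open('w8.pkl','wb'))
print(proj(w,[638.6,109.8,138]),proj(w,[638.6,109.8,118]),proj(w,s['eef_pos']))
```

```text
13.15 [595.88 109.43 220.59]
[319.1  311.01] [318.45 299.  ] [308.57 305.17]
```

View pics/w8.png

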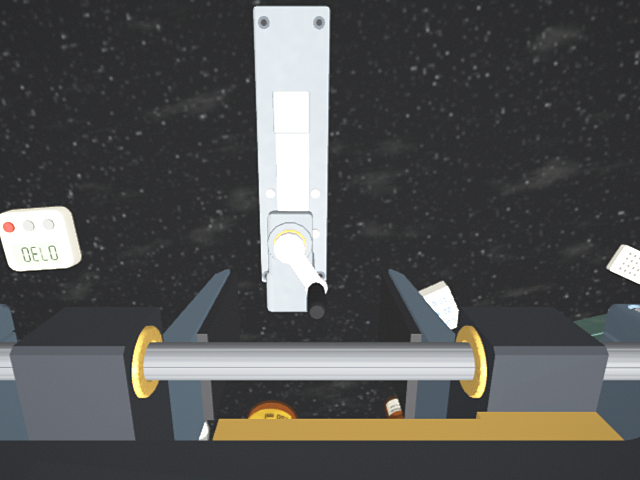

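The handle cap is at about (317,311) (predicted 319,311), the hub at (288,246), and the carrier is straight in the lane between pins (270,194) and (316,194). I'll refine the numbers from this view.

Run:
```python
from h import *
import pickle
c=pickle.load(open('w8.pkl','rb')); t=pickle.load(open('ct7.pkl','rb'))[1]; sc=pickle.load(open('ct7.pkl','rb'))[0]
g=cv2.cvtColor(c['color'],cv2.COLOR_RGB2GRAY)
m=(g[282:330,300:335]<70).astype(np.uint8)
# cap: lighter ring inside? print column/row extents
for r in range(284,326,3): 
    x=np.nonzero(g[r,298:340]<60)[0]+298; print(r,x.min() if len(x) else None,x.max() if len(x) else None, g[r,317],g[r,313],g[r,321])
def blob(x,y,r,dark=0):
    a=g[y-r:y+r+1,x-r:x+r+1].astype(float); b=np.median(a); w=np.clip((b-a) if dark else (a-b),0,None); w[w<w.max()*.4]=0
    yy,xx=np.mgrid[-r:r+1,-r:r+1]; return np.array([x+(w*xx).sum()/w.sum()+.5,y+(w*yy).sum()/w.sum()+.5])
for p,L in (((270,194),(-30,-20.5)),((316,194),(-30,20.5)),((316,234),(8,20.5))):
    q=blob(*p,6); print(q,cl(onz(c,q,22)),L)
print('holes',[cl(onz(c,blob(*p,8,1),14)) for p in ((263,22),(319,22))])
```

```text
284 312 339 29 22 227
287 309 337 42 41 34
290 308 339 43 43 42
293 308 339 44 39 42
296 308 339 44 42 45
299 308 339 42 41 42
302 308 339 48 46 47
305 308 339 65 54 56
308 308 339 83 84 83
311 308 339 81 82 84
314 298 339 81 80 81
317 298 339 84 77 63
320 298 339 46 45 46
323 298 339 49 49 49
[270.42 193.86] [-29.85 -20.54] (-30, -20.5)
[315.34 194.04] [-29.73  20.31] (-30, 20.5)
[316.02 234.26] [ 8.08 21.15] (8, 20.5)
holes [array([-172.03,  -23.04]), array([-171.9 ,   22.88])]
```

{"fn": "carry_out", "kwargs": {"motion": [0.42,-0.009,0,0,0,0,0.42,-0.009,-0.3,0,0,0,0,0,-0.6,0,0,0,0,0,-0.6,0,0,0,0,0,-0.5,0,0,0,0,0,-0.3,0,0,0,0,0,0,0,0,0,0,0,0,0,0,0]}}

```text
clock: 14.0
eef_pos: [638.8, 108.7, 108.0]
tcp_rot: [[-0.988, 0.156, 0.0], [0.156, 0.988, 0.0], [-0.0, 0.0, -1.0]]
wrist_force: [0.6, 0.1, 0.1]
finger_gap: 63.5
grip_force: 0.0
```

{"fn": "carry_out", "kwargs": {"motion": [0,0,-0.03,0,0,0,0,0,0,0,0,0,0,0,0,0,0,0,0,0,0,0,0,0,0,0,0,0,0,0,0,0,0,0,0,0,0,0,0,0,0,0,0,0,0,0,0,0], "jaw": 1, "newtons": 20}}

```text
clock: 14.8
eef_pos: [638.6, 108.5, 105.7]
tcp_rot: [[-0.988, 0.156, -0.0], [0.156, 0.988, -0.0], [0.0, -0.0, -1.0]]
wrist_force: [-2.0, -2.7, 2.2]
finger_gap: 13.5
grip_force: 20.0
```

```bash
cat >> h.py <<'E'
def ang(p): L=cl(p); return np.arctan2(L[0],L[1])%(2*np.pi), np.hypot(*L)
def pos(a): return o+38*(np.sin(a)*u+np.cos(a)*v)
def ft(s):
    a=ang(s['eef_pos'])[0]; tg=np.cos(a)*u-np.sin(a)*v; rd=np.sin(a)*u+np.cos(a)*v
    f=-np.array(s['wrist_force'])[:2]; return f@tg,f@rd
def rows(a0,a1,n):
    A=np.linspace(a0,a1,n+1); d=np.array([pos(b)-pos(a) for a,b in zip(A[:-1],A[1:])])/50
    print('%.2f->%.2f'%(a0,a1),', '.join('%.3f, %.3f, 0, 0, 0, 0'%tuple(x) for x in d))
E
python3 - <<'E'
from h import *
s=env.sense(); print(s['clock'],s['eef_pos'],ang(s['eef_pos']),ft(s),s['finger_gap'],s['grip_force'],s['wrist_force'])
for k in range(6): rows(1+.72*k,1.72+.72*k,12)
E
```

```text
14.8 [638.62 108.48 105.75] (np.float64(1.001517279279284), np.float64(37.478856957768606)) (np.float64(-1.6878742449680175), np.float64(2.918580880809986)) 13.463674690846544 19.99964931048453 [-2.   -2.72  2.23]
1.00->1.72 0.017, -0.042, 0, 0, 0, 0, 0.014, -0.043, 0, 0, 0, 0, 0.012, -0.044, 0, 0, 0, 0, 0.009, -0.045, 0, 0, 0, 0, 0.007, -0.045, 0, 0, 0, 0, 0.004, -0.045, 0, 0, 0, 0, 0.001, -0.046, 0, 0, 0, 0, -0.002, -0.046, 0, 0, 0, 0, -0.004, -0.045, 0, 0, 0, 0, -0.007, -0.045, 0, 0, 0, 0, -0.010, -0.045, 0, 0, 0, 0, -0.012, -0.044, 0, 0, 0, 0
1.72->2.44 -0.015, -0.043, 0, 0, 0, 0, -0.018, -0.042, 0, 0, 0, 0, -0.020, -0.041, 0, 0, 0, 0, -0.023, -0.040, 0, 0, 0, 0, -0.025, -0.038, 0, 0, 0, 0, -0.027, -0.037, 0, 0, 0, 0, -0.029, -0.035, 0, 0, 0, 0, -0.031, -0.033, 0, 0, 0, 0, -0.033, -0.031, 0, 0, 0, 0, -0.035, -0.029, 0, 0, 0, 0, -0.037, -0.027, 0, 0, 0, 0, -0.038, -0.025, 0, 0, 0, 0
2.44->3.16 -0.040, -0.022, 0, 0, 0, 0, -0.041, -0.020, 0, 0, 0, 0, -0.042, -0.018, 0, 0, 0, 0, -0.043, -0.015, 0, 0, 0, 0, -0.044, -0.012, 0, 0, 0, 0, -0.045, -0.010, 0, 0, 0, 0, -0.045, -0.007, 0, 0, 
[... 430 characters left out ...]
 0.033, 0, 0, 0, 0, -0.030, 0.035, 0, 0, 0, 0
3.88->4.60 -0.027, 0.036, 0, 0, 0, 0, -0.025, 0.038, 0, 0, 0, 0, -0.023, 0.039, 0, 0, 0, 0, -0.020, 0.041, 0, 0, 0, 0, -0.018, 0.042, 0, 0, 0, 0, -0.015, 0.043, 0, 0, 0, 0, -0.013, 0.044, 0, 0, 0, 0, -0.010, 0.044, 0, 0, 0, 0, -0.007, 0.045, 0, 0, 0, 0, -0.005, 0.045, 0, 0, 0, 0, -0.002, 0.046, 0, 0, 0, 0, 0.001, 0.046, 0, 0, 0, 0
4.60->5.32 0.003, 0.045, 0, 0, 0, 0, 0.006, 0.045, 0, 0, 0, 0, 0.009, 0.045, 0, 0, 0, 0, 0.011, 0.044, 0, 0, 0, 0, 0.014, 0.043, 0, 0, 0, 0, 0.017, 0.042, 0, 0, 0, 0, 0.019, 0.041, 0, 0, 0, 0, 0.022, 0.040, 0, 0, 0, 0, 0.024, 0.039, 0, 0, 0, 0, 0.026, 0.037, 0, 0, 0, 0, 0.028, 0.036, 0, 0, 0, 0, 0.031, 0.034, 0, 0, 0, 0
```

{"fn": "carry_out", "kwargs": {"motion": [0.017,-0.042,0,0,0,0,0.014,-0.043,0,0,0,0,0.012,-0.044,0,0,0,0,0.009,-0.045,0,0,0,0,0.007,-0.045,0,0,0,0,0.004,-0.045,0,0,0,0]}}

```text
clock: 15.4
eef_pos: [641.9, 95.8, 105.8]
tcp_rot: [[-0.988, 0.156, -0.0], [0.156, 0.988, 0.001], [0.0, 0.001, -1.0]]
wrist_force: [-2.6, 5.3, 2.5]
finger_gap: 13.4
grip_force: 20.0
```

```bash
cat > st.py <<'E'
from h import *
s=env.sense(); print(s['clock'],s['eef_pos'],ang(s['eef_pos']),'ft',ft(s),s['finger_gap'],s['wrist_force'])
E
python3 st.py
```

```text
15.4 [641.86  95.81 105.76] (np.float64(1.351394135435371), np.float64(37.65553343538172)) ft (np.float64(5.424938887949382), np.float64(2.222511291074967)) 13.444931711947469 [-2.56  5.28  2.5 ]
```

{"fn": "carry_out", "kwargs": {"motion": [0.001,-0.046,0,0,0,0,-0.002,-0.046,0,0,0,0,-0.004,-0.045,0,0,0,0,-0.007,-0.045,0,0,0,0]}}

```text
clock: 15.8
eef_pos: [641.5, 86.7, 105.8]
tcp_rot: [[-0.988, 0.156, 0.0], [0.156, 0.988, 0.001], [-0.0, 0.001, -1.0]]
wrist_force: [-0.1, 5.8, 0.1]
finger_gap: 13.5
grip_force: 20.0
```

```bash
python3 st.py
```

```text
15.8 [641.47  86.72 105.79] (np.float64(1.5931076405977762), np.float64(37.79235212190955)) ft (np.float64(5.721440594681305), np.float64(1.1034539288450593)) 13.54173642210488 [-0.06  5.83  0.13]
```

Free turning reads 5.4 to 5.7 N at the handle, as expected. Continue in short bursts.

{"fn": "carry_out", "kwargs": {"motion": [-0.01,-0.045,0,0,0,0,-0.012,-0.044,0,0,0,0,-0.015,-0.043,0,0,0,0,-0.018,-0.042,0,0,0,0,-0.02,-0.041,0,0,0,0]}}

```text
clock: 16.3
eef_pos: [638.0, 76.0, 105.8]
tcp_rot: [[-0.988, 0.156, 0.001], [0.156, 0.988, 0.001], [-0.001, 0.001, -1.0]]
wrist_force: [2.6, 4.9, -0.6]
finger_gap: 13.4
grip_force: 20.0
```

```bash
python3 st.py
```

```text
16.3 [637.99  75.96 105.84] (np.float64(1.8927467718695536), np.float64(37.98992855086292)) ft (np.float64(5.548627949465905), np.float64(-0.014873922414824247)) 13.442919535337435 [ 2.57  4.92 -0.63]
```

{"fn": "carry_out", "kwargs": {"motion": [-0.023,-0.04,0,0,0,0,-0.025,-0.038,0,0,0,0,-0.027,-0.037,0,0,0,0,-0.029,-0.035,0,0,0,0]}}

```text
clock: 16.7
eef_pos: [633.0, 68.4, 105.8]
tcp_rot: [[-0.988, 0.156, 0.002], [0.156, 0.988, 0.001], [-0.001, 0.001, -1.0]]
wrist_force: [3.5, 2.5, -2.7]
finger_gap: 13.3
grip_force: 20.0
```

```bash
python3 st.py
```

```text
16.7 [632.99  68.39 105.84] (np.float64(2.13176075792611), np.float64(38.12260949973801)) ft (np.float64(4.233501162620466), np.float64(-0.9953015176655156)) 13.257918407405626 [ 3.54  2.53 -2.73]
```

{"fn": "carry_out", "kwargs": {"motion": [-0.031,-0.033,0,0,0,0,-0.033,-0.031,0,0,0,0,-0.035,-0.029,0,0,0,0,-0.037,-0.027,0,0,0,0,-0.038,-0.025,0,0,0,0]}}

```text
clock: 17.2
eef_pos: [624.5, 60.9, 105.9]
tcp_rot: [[-0.988, 0.156, 0.002], [0.156, 0.988, 0.0], [-0.002, 0.001, -1.0]]
wrist_force: [4.3, 2.6, -3.5]
finger_gap: 13.7
grip_force: 20.0
```

```bash
python3 st.py
```

```text
17.2 [624.54  60.92 105.92] (np.float64(2.4275101805970483), np.float64(38.341016193243874)) ft (np.float64(5.021938703446222), np.float64(-0.07938900861919171)) 13.7269240060988 [ 4.31  2.59 -3.46]
```

{"fn": "carry_out", "kwargs": {"motion": [-0.04,-0.022,0,0,0,0,-0.041,-0.02,0,0,0,0,-0.042,-0.018,0,0,0,0,-0.043,-0.015,0,0,0,0]}}

```text
clock: 17.6
eef_pos: [616.4, 57.0, 105.9]
tcp_rot: [[-0.988, 0.156, 0.002], [0.156, 0.988, 0.0], [-0.002, 0.001, -1.0]]
wrist_force: [5.7, -0.3, -3.7]
finger_gap: 13.3
grip_force: 20.0
```

```bash
python3 st.py
```

```text
17.6 [616.36  56.96 105.93] (np.float64(2.664871045032435), np.float64(38.45519826755392)) ft (np.float64(5.284148001341633), np.float64(-2.1011897849038355)) 13.335779505553242 [ 5.68 -0.34 -3.72]
```

{"fn": "carry_out", "kwargs": {"motion": [-0.044,-0.012,0,0,0,0,-0.045,-0.01,0,0,0,0,-0.045,-0.007,0,0,0,0,-0.045,-0.004,0,0,0,0]}}

```text
clock: 18.0
eef_pos: [607.4, 55.1, 105.9]
tcp_rot: [[-0.988, 0.156, 0.002], [0.156, 0.988, -0.0], [-0.002, 0.0, -1.0]]
wrist_force: [5.6, -3.5, -3.7]
finger_gap: 13.2
grip_force: 20.0
```

```bash
python3 st.py
```

```text
18.0 [607.39  55.09 105.92] (np.float64(2.9034928788040606), np.float64(38.50606827213155)) ft (np.float64(5.320587100577552), np.float64(-3.9052682556804488)) 13.205497258260117 [ 5.62 -3.46 -3.74]
```

{"fn": "carry_out", "kwargs": {"motion": [-0.046,-0.002,0,0,0,0,-0.046,0.001,0,0,0,0,-0.045,0.004,0,0,0,0,-0.045,0.007,0,0,0,0]}}

```text
clock: 18.4
eef_pos: [598.2, 55.4, 105.9]
tcp_rot: [[-0.988, 0.156, 0.002], [0.156, 0.988, -0.001], [-0.002, -0.0, -1.0]]
wrist_force: [4.6, -5.3, -2.2]
finger_gap: 13.2
grip_force: 20.0
```

```bash
python3 st.py
```

```text
18.4 [598.17  55.39 105.91] (np.float64(3.14358931452896), np.float64(38.57247260738711)) ft (np.float64(5.3668519207153365), np.float64(-4.5538131960305215)) 13.244241217085793 [ 4.58 -5.35 -2.2 ]
```

{"fn": "carry_out", "kwargs": {"motion": [-0.045,0.009,0,0,0,0,-0.044,0.012,0,0,0,0,-0.043,0.015,0,0,0,0,-0.042,0.017,0,0,0,0]}}

```text
clock: 18.8
eef_pos: [589.2, 57.9, 105.9]
tcp_rot: [[-0.988, 0.156, 0.001], [0.156, 0.988, -0.001], [-0.002, -0.001, -1.0]]
wrist_force: [3.2, -7.0, -1.7]
finger_gap: 13.2
grip_force: 20.0
```

```bash
python3 st.py
```

```text
18.8 [589.2   57.89 105.87] (np.float64(3.385400223034541), np.float64(38.64143603046043)) ft (np.float64(5.649729755925401), np.float64(-5.2014041250085)) 13.212805983603422 [ 3.17 -6.99 -1.66]
```

{"fn": "carry_out", "kwargs": {"motion": [-0.041,0.02,0,0,0,0,-0.04,0.022,0,0,0,0,-0.038,0.024,0,0,0,0,-0.037,0.027,0,0,0,0]}}

```text
clock: 19.2
eef_pos: [581.3, 62.5, 105.9]
tcp_rot: [[-0.988, 0.156, 0.001], [0.156, 0.988, -0.001], [-0.001, -0.001, -1.0]]
wrist_force: [1.9, -8.2, -0.5]
finger_gap: 13.0
grip_force: 20.0
```

```bash
python3 st.py
```

```text
19.2 [581.26  62.47 105.85] (np.float64(3.6231885768703314), np.float64(38.61144582775366)) ft (np.float64(6.452494014083488), np.float64(-5.44938088644815)) 12.980477745583787 [ 1.93 -8.22 -0.49]
```

{"fn": "carry_out", "kwargs": {"motion": [-0.035,0.029,0,0,0,0,-0.033,0.031,0,0,0,0]}}

```text
clock: 19.4
eef_pos: [577.8, 65.4, 105.8]
tcp_rot: [[-0.988, 0.156, 0.001], [0.156, 0.988, -0.001], [-0.001, -0.001, -1.0]]
wrist_force: [1.7, -8.3, -0.3]
finger_gap: 13.2
grip_force: 20.0
```

```bash
python3 st.py
```

```text
19.4 [577.78  65.42 105.85] (np.float64(3.7413979190070057), np.float64(38.58233322099144)) ft (np.float64(6.908580623830011), np.float64(-4.8888021703770335)) 13.246271246650696 [ 1.66 -8.3  -0.31]
```

{"fn": "carry_out", "kwargs": {"motion": [-0.032,0.033,0,0,0,0,-0.03,0.035,0,0,0,0]}}

```text
clock: 19.6
eef_pos: [574.6, 68.8, 105.8]
tcp_rot: [[-0.988, 0.156, 0.001], [0.156, 0.988, -0.001], [-0.001, -0.001, -1.0]]
wrist_force: [1.0, -9.1, 0.4]
finger_gap: 13.3
grip_force: 20.0
```

```bash
python3 st.py
```

```text
19.6 [574.61  68.78 105.82] (np.float64(3.861148186898723), np.float64(38.596636580110506)) ft (np.float64(7.640107193634808), np.float64(-5.118381177314492)) 13.30537360979762 [ 0.95 -9.15  0.45]
```

{"fn": "carry_out", "kwargs": {"motion": [-0.027,0.036,0,0,0,0,-0.025,0.038,0,0,0,0]}}

```text
clock: 19.8
eef_pos: [571.9, 72.5, 105.8]
tcp_rot: [[-0.988, 0.156, 0.001], [0.156, 0.988, -0.001], [-0.001, -0.001, -1.0]]
wrist_force: [0.4, -8.6, 0.7]
finger_gap: 13.1
grip_force: 20.0
```

```bash
python3 st.py
```

```text
19.8 [571.94  72.48 105.81] (np.float64(3.9795988481691285), np.float64(38.55727137325611)) ft (np.float64(7.419752384273723), np.float64(-4.343715253292832)) 13.12370202358361 [ 0.39 -8.59  0.68]
```

{"fn": "carry_out", "kwargs": {"motion": [-0.023,0.039,0,0,0,0]}}

```text
clock: 19.9
eef_pos: [570.7, 74.4, 105.8]
tcp_rot: [[-0.988, 0.156, 0.0], [0.156, 0.988, -0.001], [-0.001, -0.001, -1.0]]
wrist_force: [0.3, -10.5, 1.0]
finger_gap: 13.3
grip_force: 20.0
```

```bash
python3 st.py
```

```text
19.9 [570.75  74.4  105.8 ] (np.float64(4.0380325595375295), np.float64(38.5774548952906)) ft (np.float64(9.252083435411754), np.float64(-4.941974728035371)) 13.26327097937424 [  0.28 -10.49   1.  ]
```

That's about 30 N by the trend. Hold briefly for a settled reading, then release.

{"fn": "carry_out", "kwargs": {"motion": [0,0,0,0,0,0,0,0,0,0,0,0,0,0,0,0,0,0]}}

```text
clock: 20.2
eef_pos: [570.7, 74.6, 105.8]
tcp_rot: [[-0.988, 0.156, 0.0], [0.156, 0.988, -0.001], [-0.0, -0.001, -1.0]]
wrist_force: [-0.6, -6.8, 1.9]
finger_gap: 13.1
grip_force: 20.0
```

```bash
python3 st.py
```

```text
20.2 [570.68  74.56 105.79] (np.float64(4.04268725445981), np.float64(38.55512159057061)) ft (np.float64(5.583592617713833), np.float64(-3.850528942930763)) 13.139960635985348 [-0.62 -6.75  1.91]
```

{"fn": "carry_out", "kwargs": {"motion": [0,0,0,0,0,0]}}

```text
clock: 20.3
eef_pos: [570.7, 74.6, 105.8]
tcp_rot: [[-0.988, 0.156, 0.0], [0.156, 0.988, -0.001], [-0.0, -0.001, -1.0]]
wrist_force: [-0.6, -7.4, 1.7]
finger_gap: 13.2
grip_force: 20.0
```

```bash
python3 st.py
```

```text
20.3 [570.67  74.57 105.79] (np.float64(4.042796828249914), np.float64(38.56035899343961)) ft (np.float64(6.171932360769778), np.float64(-4.1881752077048064)) 13.234936872893517 [-0.62 -7.43  1.66]
```

{"fn": "carry_out", "kwargs": {"motion": [0,0,0,0,0,0,0,0,0,0,0,0,0,0,0,0,0,0,0,0,0,0,0,0,0,0,0,0,0,0], "jaw": -0.5}}

```text
clock: 20.8
eef_pos: [570.5, 75.4, 105.7]
tcp_rot: [[-0.988, 0.156, -0.0], [0.156, 0.988, 0.0], [0.0, 0.0, -1.0]]
wrist_force: [0.1, -0.1, 0.7]
finger_gap: 50.6
grip_force: 0.0
```

{"fn": "carry_out", "kwargs": {"motion": [0,0,0.2,0,0,0,0,0,0.6,0,0,0,0,0,0.8,0,0,0,0,0,0.6,0,0,0,0,0,0.1,0,0,0,0.3,0,0,0,0,0,0.3,0,0,0,0,0,0,0,0,0,0,0,0,0,0,0,0,0]}}

```text
clock: 21.7
eef_pos: [600.4, 75.2, 219.4]
tcp_rot: [[-0.988, 0.156, -0.002], [0.156, 0.988, -0.0], [0.002, -0.001, -1.0]]
wrist_force: [-0.1, -0.7, -0.1]
finger_gap: 68.3
grip_force: 0.0
```

Run:
```python
from h import *
import pickle
w0=pickle.load(open('w8.pkl','rb')); w=cam('wrist'); s=env.sense(); print(s['clock'],s['eef_pos'],s['wrist_force'],s['finger_gap'])
# head back-top edge and carrier columns, before/after the winding, in clamp frame
for c in (w0,w):
    g=cv2.cvtColor(c['color'],cv2.COLOR_RGB2GRAY).astype(int)
    a=proj(c,[*(o-140*u),53]); b=proj(c,[*(o-85*u),53]); n=120
    ps=[a+(b-a)*i/n for i in range(n)]; val=np.array([g[int(round(p[1])),int(round(p[0]))-5:int(round(p[0]))+6].mean() for p in ps])
    d=np.diff(val); k=[i for i in range(n-1) if abs(d[i])>12]; print('edges clamp x at z53',[(round(float(cl(onz(c,ps[i],53))[0]),1),int(d[i])) for i in k])
    for X in (-70,-45):
        L=[proj(c,[*(o+X*u+y*v),24]) for y in (-24,24)]; q=np.array([g[int(L[0][1]+(L[1][1]-L[0][1])*i/60),int(L[0][0]+(L[1][0]-L[0][0])*i/60)] for i in range(61)]); e=np.nonzero(q>247)[0]; print(X,'tongue y',-24+.8*e.min(),-24+.8*e.max())
# crank handle now
g=cv2.cvtColor(w['color'],cv2.COLOR_RGB2GRAY)
q=proj(w,[*pos(4.04),138]); x,y=int(q[0]),int(q[1]); sub=g[y-25:y+26,x-25:x+26]; m=((sub>70)&(sub<100)).astype(np.uint8)
n,l,st,ce=cv2.connectedComponentsWithStats(m); 
print('pred',q,[(ce[i]+[x-25,y-25],st[i][4],ang(onz(w,ce[i]+[x-24.5,y-24.5],138))) for i in range(1,n) if st[i][4]>40])
```

```text
21.75 [600.12  75.22 219.52] [ 0.86 -0.4  -0.14] 68.08317741590045
edges clamp x at z53 []
-70 tongue y -14.399999999999999 14.400000000000006
-45 tongue y -13.6 14.400000000000006
edges clamp x at z53 [(-115.9, -14), (-115.4, 38)]
-70 tongue y -13.6 14.400000000000006
-45 tongue y -13.6 13.600000000000001
pred [300.77 208.23] [(array([299.97, 207.36]), np.int32(184), (np.float64(4.040011481551733), np.float64(38.30096382831987)))]
```

Run:
```python
from h import *
import pickle
cs=[pickle.load(open('s6.pkl','rb')),pickle.load(open('ct7.pkl','rb'))[0],cam('scene')]
for c in cs:
    g=cv2.cvtColor(c['color'],cv2.COLOR_RGB2GRAY).astype(np.float32)
    for y in (12,6):
        X=np.arange(8,30,1.); q=np.array([proj(c,[*(o+x*u+y*v),24]) for x in X],np.float32)
        print(y,cv2.remap(g,q[:,0][None],q[:,1][None],1)[0].astype(int).tolist())
```

```text
12 [236, 234, 234, 236, 238, 239, 240, 231, 220, 200, 175, 159, 151, 148, 151, 156, 170, 182, 174, 166, 155, 143]
6 [248, 248, 248, 248, 248, 248, 247, 242, 232, 216, 191, 170, 156, 147, 146, 147, 166, 188, 196, 194, 183, 165]
12 [235, 234, 234, 235, 236, 238, 240, 239, 238, 236, 234, 225, 213, 197, 179, 166, 173, 181, 174, 166, 155, 142]
6 [246, 246, 246, 246, 246, 247, 247, 247, 247, 247, 245, 242, 229, 215, 190, 166, 175, 189, 195, 193, 182, 164]
12 [229, 227, 227, 228, 230, 232, 234, 233, 232, 231, 230, 221, 208, 192, 172, 159, 167, 174, 167, 159, 148, 136]
6 [225, 232, 240, 240, 240, 241, 241, 241, 241, 240, 239, 235, 223, 208, 183, 159, 168, 182, 188, 186, 175, 157]
```

The tip moved 4 mm from the earlier short position to home, and it didn't shift during the winding. The hand is clear, so I'll hand in.

```bash
python3 -c "
from cell import env
print(env.sign_off())"
```

```text
the job is handed in; nothing more can be done
None
```

The carrier is home against the back stop and the crank is snugged to an estimated 30 N (crank at 4.04 rad); the hand is clear and the job was handed in at about 22 s, with no verdict returned.

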